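Load and lock the bench tumbler

TASK

Put every metal fitting lying loose on the bench into the barrel of the blue tumbler, then put on the lid: press it down against its spring seal, give it a quarter turn clockwise so that both ears are caught under the claws, and let it go locked. Then slide the shutter of the start station aside, press the start button fully down, and slide the shutter fully shut over the button again. Never press start before the lid is locked, and leave the thread cone, jar and carton where they stand.

Things in the scene. Friction and masses are not known exactly. Their poses are not given: they have to be found in the camera images.
- tumbler: blue upright barrel fixed to the bench; origin at the centre of its underside, z up. Foot radius 88 mm, 28 high; barrel outer radius 66, inner 59, inner floor 35 up, wall top 110 up. Heights of the lid's origin above this origin: 112 put on but free, 104 fully pressed, below 106.5 to turn in under the claws, about 109.5 once let go and locked
- seal_top (a point): centre of the mouth, level with the top of the black sprung seal ring (outer radius 66 mm, inner 59) on the barrel's wall: 118 mm above the tumbler's origin at rest; the lid's disc presses it down by at most 8 mm (6 N to start, 14 N fully down)
- claw_a (a point): middle of the underside of the roof of the steel claw at the tumbler's +x, 121.5 mm up (top 127.5), reaching in to radius 72 mm, 38 wide along the tumbler's y. At its +y end, where an ear turns in, a lip hangs 3 mm lower (118.5); at its -y end is a stop. So ears enter only by turning clockwise seen from above, and the lip then holds them
- claw_b (a point): the same point of the other claw, at the tumbler's -x: claw_a turned by half a turn (lip at its -y end, stop at its +y end)
- lid: loose aluminium lid, about 250 g, lying right way up; origin at the centre of its underside, z up. Tapered plug (radius 49 to 55 mm, 6 high) that enters the barrel, disc of radius 64 from 6 to 12 up, two ears at its +x and -x. Same after a half turn. Put it on with its x square to the tumbler's x (ears between the claws); locked when both x are in line (ears under the claws)
- lid_ear (a point): tip of the lid's +x ear, 82 mm from its axis; ears are 20 mm wide across the lid's y, from 6 to 12 mm above its underside
- lid_handle (a point): top centre of the lid's black bar handle, 42 mm above its underside; the bar is 64 mm long along the lid's x (in line with the ears), 16 thick along y and stands 30 above the disc
- buckle: steel buckle frame lying flat, 46 mm along x, 36 along y, 8 high, bars 7 wide, with a middle bar along y; origin at the centre of its underside. May be absent
- die: steel setting die: disc 36 mm across and 12 high, with a stem 20 mm across on top up to 28 mm; origin at the centre of its underside. May be absent
- grommet: brass ring lying flat, 40 mm across, hole 24, 10 high; origin at the centre of its underside. May be absent
- bracket: steel L bracket: foot 40 mm along x, 24 along y, 6 thick, with an upright flange 6 thick, 24 wide at its +x end, up to 30 mm high; origin at the centre of the foot's underside. May be absent
- clamp: brass strap clamp: block 34 mm along x, 18 along y, 14 high, with a round pin of 10 mm sticking 12 mm out of its +x end; origin at the centre of the block's underside. May be absent
- station: grey start station fixed to the bench, 100 mm along x, 160 along y, 45 high, with two rails along its long edges up to 57 mm; origin at the centre of its underside. The button lies on its centre line 40 mm towards -y from its middle, between the rails
- shutter (a joint): how far the steel shutter plate over the button has been slid towards the station's +y, in m: 0 shut, 0.056 fully open. It slides with about 2 N of friction and stays where it is left; the plate is 98 by 52 mm, its top 61.5 mm above the bench. Beyond 0.048 the button is wholly clear
- tab_top (a point): top centre of the black upright tab on the shutter, by which it is slid: 30 mm along the station's x, 10 mm thick along y, rising 26 mm above the plate to 87.5 mm above the bench
- start (a joint): start button travel in m: 0 up, 0.006 fully down (5 N); springs back
- start_top (a point): centre of the top of the round black start button, 32 mm across, 55 mm above the bench, pressed downwards; 49 mm when fully down
- thread_cone: bystander: brown thread cone 76 mm across, 90 high; origin at the centre of its underside
- eyelet_jar: bystander: jar 68 mm across, 85 high; origin at the centre of its underside
- carton: bystander: cardboard carton 90 x 120 x 60 mm with a paper band; origin at the centre of its underside
Not all that is in view belongs to the job. Leave any purple or red look-alike of the grommet alone.

How it is judged:
On the way, in this order (a step that is already met when the one before it is completed fails the run):
1. all fittings present lie in the barrel (horizontal distance between each of buckle, die, grommet, bracket, clamp and tumbler below 0.06 m and z of each of buckle, die, grommet, bracket, clamp in the frame of tumbler below 0.105 m), for 0.2 s.
2. the lid is pressed, turned and locked under both claws (horizontal distance between lid and tumbler below 0.008 m and angle between the x axis of lid and the x axis of tumbler, either way round below 0.1 rad and z of lid in the frame of tumbler between 0.1075 and 0.113 m and angle between lid's own z axis and vertical below 0.06 rad), for 0.2 s.
3. the start button is pressed down (value of joint start above 0.0045 m), for 0.05 s.
At the end, for the whole second after the job is handed in: every fitting present is inside the barrel below the lid, the lid is locked (centred within 8 mm, its ears in line with the claws within 0.10 rad, level within 0.06 rad, its origin 107.5 to 113 mm above the tumbler's) and at rest, the button is up and the shutter is shut to within 6 mm (all of step 1 and all of step 2 and value of joint shutter below 0.006 m and value of joint start below 0.002 m and linear speed of lid below 0.02 m/s); the robot touches nothing.
It fails at once if the start button is pressed while the lid is not locked (value of joint start above 0.003 m and not (horizontal distance between lid and tumbler below 0.008 m and angle between the x axis of lid and the x axis of tumbler, either way round below 0.1 rad and z of lid in the frame of tumbler between 0.1075 and 0.113 m and angle between lid's own z axis and vertical below 0.06 rad)).
It fails at once if a bystander (thread cone, jar, carton) is moved more than 3 cm (distance of any of thread_cone, eyelet_jar, carton from where it was at the start of the episode above 0.03 m).
Of buckle, die, grommet, bracket, clamp only 3 to 5 are there at a start; the rules pass over those that are not, and their reading is None.
At some moment in a run one of buckle, die, grommet, bracket, clamp, lid may be knocked a few centimetres aside while the robot is not near it.
It also fails if it takes over 208 s, if anything falls off the work surface, if the arm or the gripper's body presses on something with over 40 N, if the wrist force passes 120 N, or if a joint passes its speed limit or range.

ROBOT

A 6-joint arm with a two-finger parallel gripper is mounted at the origin on the work surface. World frame = base frame: x ahead of the robot, y to its left, z up, the work surface at z = 0. Lengths are in m, angles in rad, forces in N, time in s.
With the tool pointing down it reaches from about 0.2 to 0.875 m from the base axis. Payload 3.4 kg.
Tool frame: the origin (TCP) lies between the finger pads; the fingertips stand 8 mm ahead of it and the grasp point (between the pads) lies 11 mm behind it; z points along the fingers, y is the line along which they close (so a half turn about z gives the same grasp; the last joint's range is limited). The gripper opens to 94 mm and grips with 3 to 60 N. Pads are 16 mm wide; open, the fingers measure 119 mm over their backs; the gripper's body (75 mm by 177 mm) begins 78 mm behind the grasp point.
Start: joints at [1.08, 0.276, 1.505, -0, 1.361, -0.121], TCP at [0.208, 0.536, 0.213] pointing down, gripper open.
Joint ranges: [-2.89, 2.89], [-0.75, 2.08], [0.22, 2.7], [-1.18, 4.32], [0.11, 2.71], [-2.7, 2.7]. Speed limits (rad/s): [2.57, 2.57, 3.14, 3.14, 3.14, 3.14].

INTERFACE

Orientations are given as a rotation vector (axis times angle).
In Python, from station import readout, cams, sign_off, spotter gives the robot as it stands.
- The arm moves only by the shell command python3 -m creep 'ROWS' [OPENING] [FORCE]. ROWS is a JSON object of lists of equal length, an entry for each row: "xyz": the shift along the world's x, y, z in cm, a list of three; "twist": the turn about the world's z in degrees. In form: {"xyz": [[tx, ty, tz], ...], "twist": [twist, ...]}. A call has 1 to 10 rows; each row shifts and turns the commanded pose from where the row before left it; what a row does not reach is not made up. A row lasts 1/8 s, in which the tool goes at most 62.5 mm and 10.7 degrees, less where a joint would pass 70% of its speed; a pose out of reach is approached as far as the arm can. A call is refused whole if a number of a shift passes 6.25 or a number of a turn 10.7, either way. A call with a gripper value outside its range is refused whole. OPENING is the finger opening in cm, from 0 to 9.4, set as the call begins (- or left out, the last holds). The fingers move at their own pace and stop on an object; FORCE is the grip in N (left out, the last holds). Time passes only in rows, so rows that do not move let the fingers close. It gives the time, the measured TCP pose, the force, the opening and the grip force at its end, in the units of the state.
- readout.get_obs(): the state, without advancing time (a new reading comes with each control period).
- cams.capture(name): name is "scene" or "side" or "wrist"; returns a dict with "pixels" (420x560x3 uint8, red, green, blue), "depth" (420x560 float32, m along the optical axis (not along the pixel's ray), 0 where there is no reading), "K" (3x3 intrinsics, pixels), "k1" (the pictures are not rectified: a ray, as slopes to the right and down, at radius r is drawn at 1 + k1 r^2 times it, then the intrinsics apply), "extrinsics" (4x4, takes a point from world to camera coordinates). Camera axes: x right, y down, z forward; pixel columns grow to the right and rows downward; lengths in m; the calibration is good to about 2 mm. A picture is of the moment at which its call begins.
- sign_off(): hands the job in; it is judged then, once.
Trained networks look in the newest picture that a camera, given by its name, has taken for a name from the list of things; names that differ only in an ending like _2 or _b are one class to them, and where a whole thing is asked for, a point or a joint stands for the part that bears it (a point fixed in the world has none). Each returns a list of dicts, best first, with "p" (0 to 1); they miss things now and then, are a little off and sometimes report something else, mostly with a low value. They report only what shows in the picture. A call takes as long as a camera call. They do not tell look-alikes from the thing itself.
- spotter.boxes_of(camera, target): "centre" ([column, row] in pixels, amid what is visible of it).
- spotter.regions_of(camera, target): "pixels" (420x560 bool, what is visible of it) and "centre" ([column, row] in pixels, amid what is visible of it).
The state is a dict: "time_s": time; "joint_pos": joint angles; "joint_vel": joint speeds; "joint_torque": joint torques, N m; "position": TCP position; "orientation": TCP orientation; "contact_force": force on the tool from outside, world axes, zero at the start; "moment": the same for the moment, N m; "grip_width": opening from 0.0 (shut) to 1.0 (fully open); "grasp_force": force on a finger pad.
Only numpy, scipy, OpenCV 4.12 (cv2) and the standard library are available. Lean on these libraries where they do the work, as an engineer would, in place of code of your own. Each camera call takes 0.05 s, during which the arm holds its last target. There are 200 camera calls.

## Working session

There is one attempt and no reset: what is moved stays moved. The work goes in short steps, Python scripts to look and compute and a shell command to move; the robot and the scene stay as the last step left them, time stands still between calls to the robot, and variables do not carry over. Pictures are saved under pics/ and viewed, at most 14 in all, crops included, and the job is handed in when it is done.

```bash
mkdir -p pics; ls; cat > h.py <<'E'
import numpy as np, cv2
from station import readout, cams, sign_off, spotter
def ray(c,px):
    K=np.array(c["K"]);u=(px[0]-K[0,2])/K[0,0];v=(px[1]-K[1,2])/K[1,1]
    rd=np.hypot(u,v);r=rd
    for _ in range(30): r=rd/(1+c["k1"]*r*r)
    s=r/rd if rd>0 else 1
    return np.array([u*s,v*s,1.])
def cw(c,pc):
    E=np.array(c["extrinsics"]);return E[:3,:3].T@(np.asarray(pc)-E[:3,3])
def at_depth(c,px):
    d=c["depth"][int(round(px[1])),int(round(px[0]))];return cw(c,ray(c,px)*d)
def at_z(c,px,z):
    o=cw(c,[0,0,0]);p=cw(c,ray(c,px));d=p-o;return o+d*(z-o[2])/d[2]
def cloud(c,mask):
    vs,us=np.nonzero(mask&(c["depth"]>0))
    return np.array([cw(c,ray(c,(u,v))*c["depth"][v,u]) for u,v in zip(us,vs)])
def save(c,name,crop=None,scale=1):
    im=c["pixels"][...,::-1]
    if crop: im=im[crop[1]:crop[3],crop[0]:crop[2]]
    cv2.imwrite("pics/"+name,cv2.resize(im,None,fx=scale,fy=scale,interpolation=cv2.INTER_CUBIC))
E
python3 - <<'E'
from h import *
names=["tumbler","lid","lid_handle","lid_ear","buckle","die","grommet","bracket","clamp","station","tab_top","shutter","start_top","thread_cone","eyelet_jar","carton","claw_a"]
ims=[]
for cam in ["scene","side"]:
    c=cams.capture(cam); save(c,cam+"0.png",None,1.4)
    print(cam,cw(c,[0,0,0]).round(3))
    for n in names:
        for r in spotter.regions_of(cam,n)[:3]:
            if r["p"]<.3: continue
            P=cloud(c,r["pixels"])
            if len(P): print(n,round(r["p"],2),np.round(r["centre"]),len(P),np.median(P,0).round(3),P.min(0).round(3),P.max(0).round(3))
o=readout.get_obs();print(o)
E
```

```text
pics
scene [1.264 0.088 0.56 ]
tumbler 0.93 [273. 220.] 4852 [ 0.574 -0.031  0.067] [ 0.418 -0.133 -0.004] [0.625 0.052 0.128]
lid 0.72 [394. 273.] 2312 [0.644 0.233 0.011] [ 0.54   0.171 -0.003] [0.713 0.304 0.043]
lid 0.39 [396. 208.] 498 [0.455 0.244 0.06 ] [0.394 0.217 0.043] [0.495 0.272 0.087]
lid_handle 0.88 [397. 278.] 2195 [0.645 0.233 0.011] [ 0.554  0.171 -0.001] [0.713 0.298 0.043]
lid_ear 0.9 [393. 274.] 2287 [0.645 0.232 0.011] [ 0.539  0.171 -0.002] [0.713 0.299 0.043]
lid_ear 0.44 [395. 206.] 531 [0.456 0.246 0.06 ] [0.394 0.216 0.043] [0.495 0.281 0.088]
buckle 0.76 [152. 220.] 225 [ 0.541 -0.336  0.004] [ 0.513 -0.363 -0.003] [ 0.566 -0.315  0.008]
buckle 0.33 [265. 176.] 391 [ 0.525 -0.052  0.114] [ 0.298 -0.153 -0.004] [0.593 0.029 0.117]
buckle 0.31 [395. 274.] 2185 [0.646 0.233 0.011] [ 0.554  0.173 -0.001] [0.712 0.303 0.043]
die 0.63 [168. 191.] 138 [ 0.42  -0.346  0.01 ] [ 0.376 -0.382 -0.004] [ 0.432 -0.332  0.027]
grommet 0.68 [215. 196.] 121 [ 0.42  -0.214  0.005] [ 0.401 -0.232 -0.003] [ 0.439 -0.196  0.009]
grommet 0.47 [191. 212.] 128 [ 0.492 -0.252  0.
[... 3033 characters left out ...]
joint_pos': array([ 1.07998495e+00,  2.75903137e-01,  1.50484865e+00,  1.03189911e-05,
        1.36070454e+00, -1.21015992e-01]), 'joint_vel': array([ 4.80966489e-04, -8.22553983e-06,  1.90111448e-03,  5.54594808e-04,
       -6.81860674e-04, -4.06564739e-04]), 'joint_torque': array([ 5.78584823e-04, -4.04460168e+01, -2.37497467e+01,  7.03481957e-02,
        2.48798548e-02,  6.73141543e-06]), 'position': array([0.20785783, 0.53618056, 0.21351173]), 'orientation': array([5.77566688e-01, 3.08801289e+00, 2.08966575e-04]), 'contact_force': array([ 0.03944395, -0.1436579 ,  0.56888056]), 'moment': array([-0.02564227, -0.03900673, -0.01578569]), 'grasp_force': 0.0, 'grip_width': 1.0024476009073742}
```

View pics/scene0.png

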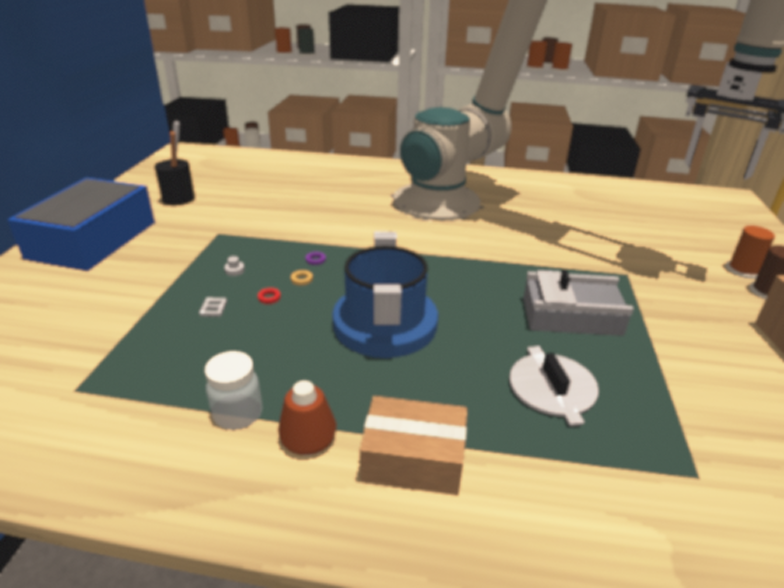

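View pics/side0.png

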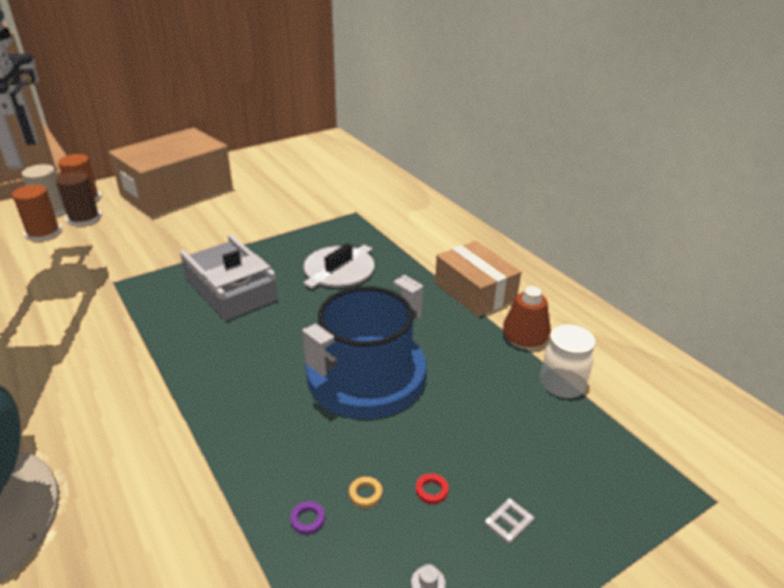

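The scene (pixels ×1.4) shows the tumbler at (385,300), lid at (555,385) with its ears diagonal, station at (578,300), and cone, jar and carton in front. The fittings present are the buckle (213,306), the die (233,265) and a ring. There are three rings: purple (316,257), orange-brass (302,277) and red (269,295). The brass one is the grommet; I'll confirm it in a wrist crop.

```bash
python3 -m creep '{"xyz": [[2,-5,2],[2.7,-5.5,2],[2.7,-5.5,2],[2.7,-5.5,1.5],[2.7,-5.5,1.5],[2.7,-5.5,1],[2.7,-5.5,1],[2.7,-5.5,1],[2.7,-5.5,1],[2.7,-5.5,0]], "twist": [2,2,2,2,2,2,2,2,2,2]}' 6.5 20
python3 -m creep '{"xyz": [[2,-3,0],[1,0,0],[0,0,0]], "twist": [1,0,0]}' 
python3 - <<'E'
from h import *
c=cams.capture("wrist");save(c,"w1.png",None,1.4)
print(cw(c,[0,0,0]),c["extrinsics"][:3,:3].round(2))
for n in ["tumbler","claw_a","grommet"]:
  for r in spotter.regions_of("wrist",n)[:3]:
    P=cloud(c,r["pixels"]);print(n,r["p"],r["centre"],len(P))
m=c["depth"]>0
P=cloud(c,m);print(len(P))
T=P[(np.abs(P[:,0]-.52)<.12)&(np.abs(P[:,1]+.04)<.12)]
s=T[(T[:,2]>.108)&(T[:,2]<.122)]
k=T[(T[:,2]>.124)&(T[:,2]<.135)]
print(len(s),len(k))
if len(k): print("claws",k.mean(0),k.min(0),k.max(0))
if len(s):
  A=np.c_[2*s[:,:2],np.ones(len(s))];x=np.linalg.lstsq(A,(s[:,:2]**2).sum(1),rcond=None)[0];print("circle",x[:2],np.sqrt(x[2]+x[0]**2+x[1]**2))
E
```

```text
time_s: 3.05
position: [0.4697, -0.0065, 0.3431]
orientation: [0.031, 3.139, 0.0]
contact_force: [0.7, 0.6, -1.0]
grip_width: 0.691
grasp_force: 0.0
time_s: 3.42
position: [0.4988, -0.0338, 0.3417]
orientation: [-0.005, -3.141, -0.002]
contact_force: [-0.8, 0.6, -0.4]
grip_width: 0.692
grasp_force: 0.0
[ 0.42906404 -0.0348292   0.51302897] [[ 0.    1.    0.  ]
 [ 0.97 -0.    0.24]
 [ 0.24 -0.   -0.97]]
tumbler 0.57 [280.8, 199.1] 9552
claw_a 0.77 [284.1, 198.6] 9400
grommet 0.88 [149.8, 173.4] 277
grommet 0.53 [168.3, 127.3] 311
grommet 0.52 [168.2, 87.9] 358
231702
1520 887
claws [ 0.51450388 -0.03883809  0.1277476 ] [ 0.43105223 -0.07225606  0.1240814 ] [ 0.62051166 -0.00093029  0.1309775 ]
circle [ 0.52592144 -0.03660826] 0.062245725205520436
```

View pics/w1.png

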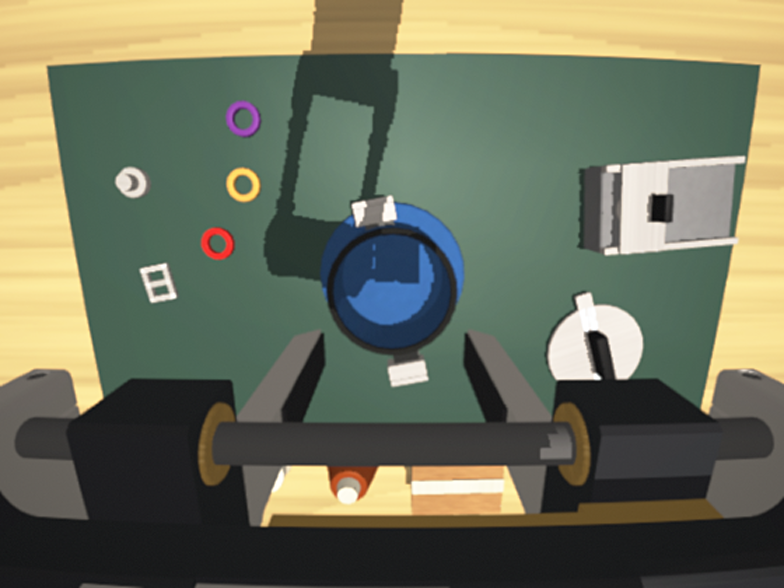

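The wrist view (×1.4) shows exactly three fittings: die (131,182), brass ring (243,184) and buckle (158,283). The purple ring (243,118) and red ring (217,243) are look-alikes. Only the middle yellow-brass ring fits the grommet; here is the confirming crop and the fits.

```bash
python3 - <<'E'
from h import *
c=cams.capture("wrist");save(c,"w2.png",(70,60,210,230),3)
H=np.zeros((420,560));W=np.zeros((420,560,3))
m=c["depth"]>0
vs,us=np.nonzero(m);P=cloud(c,m);W[vs,us]=P
px=c["pixels"].astype(int)
def sel(x,y,r,z0,z1): return P[(np.hypot(P[:,0]-x,P[:,1]-y)<r)&(P[:,2]>z0)&(P[:,2]<z1)]
k=sel(.526,-.037,.13,.1235,.135);a=k[k[:,0]<.5];b=k[k[:,0]>.55];
for q in (a,b): print("claw",q.mean(0).round(4),q.min(0).round(4),q.max(0).round(4),len(q))
d=b.mean(0)-a.mean(0);print("claw ang",np.degrees(np.arctan2(d[1],d[0])),((a.mean(0)+b.mean(0))/2).round(4),np.linalg.norm(d))
for n in ["grommet","buckle","die","lid","shutter","station"]:
  for r in spotter.regions_of("wrist",n)[:3]:
    if r["p"]<.35: continue
    Q=W[r["pixels"]&m]
    if len(Q)<5: continue
    col=np.median(px[r["pixels"]],0)
    g=Q[Q[:,2]>.004]
    box=cv2.minAreaRect(g[:,:2].astype(np.float32)*1000)
    print(n,round(r["p"],2),np.round(r["centre"]),col,len(Q),"med",np.median(Q,0).round(4),"zmax",np.percentile(Q[:,2],98).round(4),"box",np.round(box[0],1),np.round(box[1],1),round(box[2],1))
l=P[(np.hypot(P[:,0]-.63,P[:,1]-.23)<.13)]
h=l[(l[:,2]>.036)&(l[:,2]<.048)];bx=cv2.minAreaRect(h[:,:2].astype(np.float32)*1000);print("handle",len(h),h.mean(0),bx)
E
```

```text
claw [ 0.4445 -0.0525  0.1279] [ 0.4305 -0.0722  0.1253] [ 0.4588 -0.0331  0.1308] 503
claw [ 0.6063 -0.0209  0.1276] [ 0.5932 -0.0405  0.1235] [ 6.207e-01 -3.000e-04  1.303e-01] 381
claw ang 11.067397618565108 [ 0.5254 -0.0367  0.1278] 0.16484727809658403
grommet 0.85 [160. 171.] [244.  52.  48.] 301 med [ 0.4874 -0.2512  0.0094] zmax 0.0118 box [ 486.6 -253.3] [37.  38.6] 77.9
grommet 0.68 [175.  91.] [154.  77. 177.] 342 med [ 0.3425 -0.2098  0.0097] zmax 0.012 box [ 341.5 -210.4] [37.2 38.5] 45.1
grommet 0.6 [460. 150.] [237. 230. 222.] 2227 med [0.4413 0.2424 0.0616] zmax 0.0877 box [441.6 250.9] [98.7 73.3] 6.6
shutter 0.73 [458. 144.] [237. 230. 222.] 2240 med [0.4415 0.242  0.0616] zmax 0.0877 box [442.1 247.4] [98.6 66.3] 6.7
shutter 0.66 [423. 247.] [244. 237. 229.] 3072 med [0.6193 0.2245 0.0121] zmax 0.0423 box [611.5 233.6] [127.5 118.5] 89.5
station 0.63 [470. 148.] [167. 163. 159.] 6602 med [0.4395 0.2539 0.0459] zmax 0.0857 box [439.5 280.5] [ 99.8 162.7] 5.1
handle 307 [0.62837154 0.23061548 0.04119717] ((629.2063598632812, 231.4761505126953), (60.983463287353516, 16.26040267944336), 18.63673210144043)
```

View pics/w2.png

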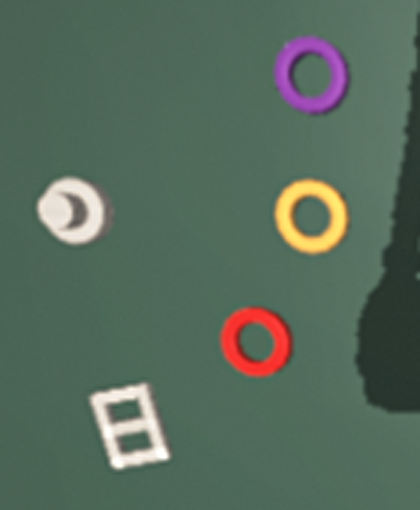

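The crop confirms it: brass ring at about (174,132), purple above, red below, die at (94,131) and buckle at (113,202). I'll compute those three next.

```bash
python3 - <<'E'
from h import *
c=cams.capture("wrist")
m=c["depth"]>0
for n,p,r in [("grommet",(174,132),20),("die",(94,131),20),("buckle",(113,202),24)]:
    k=np.zeros((420,560),bool);k[p[1]-r:p[1]+r,p[0]-r:p[0]+r]=1
    Q=cloud(c,k&m);z0=np.median(Q[:,2]);
    g=Q[Q[:,2]>z0+.005];bx=cv2.minAreaRect(g[:,:2].astype(np.float32)*1000)
    print(n,z0.round(4),len(g),g.mean(0).round(4),np.percentile(g[:,2],95).round(4),np.round(bx[0],1),np.round(bx[1],1),bx[2])
    t=Q[Q[:,2]>.02]
    if len(t)>5:print("top",len(t),t.mean(0).round(4))
print(readout.get_obs()["position"])
E
```

```text
grommet 0.0012 300 [ 0.416  -0.2157  0.0097] 0.0116 [ 416.3 -215.7] [40.1 37.9] 75.2875747680664
die 0.0013 387 [ 0.4111 -0.3482  0.0177] 0.0289 [ 411.4 -350.6] [31.2 36.8] 84.27931213378906
top 142 [ 0.4109 -0.3507  0.0269]
buckle 0.0011 333 [ 0.5373 -0.3387  0.008 ] 0.0096 [ 537.3 -338.9] [47.  37.5] 9.470779418945312
[ 0.49860457 -0.03435717  0.34207487]
```

```bash
python3 -m creep '{"xyz": [[-2,-4.5,-3],[-2,-4.6,-4],[-2,-4.5,-5],[-2.25,-4.5,-5],[0,0,-5],[0,0,-5],[0,0,0]], "twist": [0,0,0,0,0,0,0]}' 6.5 20
python3 - <<'E'
from h import *
c=cams.capture("wrist")
for r in spotter.regions_of("wrist","grommet")[:3]:
    Q=cloud(c,r["pixels"]);g=Q[Q[:,2]>.005];print(r["p"],r["centre"],np.median(c["pixels"][r["pixels"]],0),np.round(cv2.minAreaRect(g[:,:2].astype(np.float32)*1000)[0],1))
print(readout.get_obs()["position"])
E
```

```text
time_s: 4.9
position: [0.4188, -0.2025, 0.0818]
orientation: [-0.006, -3.135, -0.008]
contact_force: [0.6, 0.2, -0.0]
grip_width: 0.692
grasp_force: 0.0
0.97 [281.1, 120.0] [193. 104. 219.] [ 341.  -211.1]
0.88 [237.6, 285.7] [145.  33.  31.] [ 485.8 -247.2]
0.66 [263.4, 228.0] [159. 121.  60.] [ 416.3 -216.1]
[ 0.42237332 -0.20455041  0.08541932]
```

```bash
python3 -m creep '{"xyz": [[-0.6,-1.1,-2],[0,0,0],[0,0,0]], "twist": [0,0,0]}'; python3 -c "
from h import *
for i in range(3): cams.capture('wrist'); print(readout.get_obs()['position'])"
```

```text
time_s: 5.38
position: [0.4169, -0.2156, 0.0663]
orientation: [0.005, 3.139, -0.003]
contact_force: [0.6, -0.4, 0.1]
grip_width: 0.693
grasp_force: 0.0
[ 0.41685268 -0.21545682  0.06608666]
[ 0.41666242 -0.21536132  0.06585364]
[ 0.41643429 -0.2152328   0.06560189]
```

```bash
python3 -m creep '{"xyz": [[0,0,-3],[0,0,-1.5],[0,0,-1],[0,0,0],[0,0,0]], "twist": [0,0,0,0,0]}'; python3 -m creep '{"xyz": [[0,0,0],[0,0,0],[0,0,0],[0,0,0]], "twist": [0,0,0,0]}' 2 25
```

```text
time_s: 6.15
position: [0.416, -0.2153, 0.01]
orientation: [0.005, 3.141, -0.001]
contact_force: [0.3, -0.2, -0.2]
grip_width: 0.689
grasp_force: 0.0
time_s: 6.65
position: [0.4157, -0.2152, 0.0097]
orientation: [0.005, 3.141, -0.0]
contact_force: [0.1, 0.4, 2.2]
grip_width: 0.418
grasp_force: 25.0
```

```bash
python3 -m creep '{"xyz": [[0,0,4],[0,0,6],[1.5,2.5,6],[2.4,3.9,2],[2.4,3.9,0],[2.4,3.9,0],[1.8,3,0],[0.5,0.6,0],[0,0,0],[0,0,0]], "twist": [0,0,0,0,0,0,0,0,0,0]}'; python3 -c "
from h import *
print(readout.get_obs()['position'],readout.get_obs()['grasp_force'])"
```

```text
time_s: 7.9
position: [0.5239, -0.0396, 0.1855]
orientation: [-0.007, -3.141, 0.001]
contact_force: [0.3, 1.2, -0.3]
grip_width: 0.421
grasp_force: 25.0
[ 0.52393683 -0.0396395   0.18552876] 24.999880297109485
```

```bash
python3 -m creep '{"xyz": [[0,0.2,-4],[0,0,-4],[0,0,-2],[0,0,0],[0,0,0]], "twist": [0,0,0,0,0]}'; python3 -m creep '{"xyz": [[0,0,0],[0,0,0],[0,0,4],[0,0,6],[-1.5,-4,0],[-2.3,-5.8,0],[-2.3,-5.8,0],[-2.3,-5.8,0],[-2,-5.8,0],[-1,-3,0]], "twist": [0,0,0,0,0,0,0,0,0,0]}' 5.5; python3 -m creep '{"xyz": [[0,0,0],[0,0,0]], "twist": [0,0]}' 4
```

```text
time_s: 8.52
position: [0.5252, -0.0374, 0.0866]
orientation: [0.007, 3.14, -0.001]
contact_force: [0.4, 0.3, -0.4]
grip_width: 0.419
grasp_force: 25.0
time_s: 9.78
position: [0.4096, -0.3416, 0.1863]
orientation: [0.009, 3.141, -0.002]
contact_force: [0.8, 0.4, -0.4]
grip_width: 0.582
grasp_force: 0.0
time_s: 10.02
position: [0.4108, -0.3377, 0.1858]
orientation: [0.005, 3.141, 0.001]
contact_force: [-0.9, -0.3, -0.5]
grip_width: 0.434
grasp_force: 0.0
```

```bash
python3 -m creep '{"xyz": [[0,-1.3,-5],[0,0,-4],[0,0,0],[0,0,0]], "twist": [0,0,0,0]}'
python3 - <<'E'
from h import *
c=cams.capture("wrist")
for n in ["die","buckle"]:
  for r in spotter.regions_of("wrist",n)[:2]:
    Q=cloud(c,r["pixels"]);g=Q[Q[:,2]>.02 if n=="die" else Q[:,2]>.005]
    if len(g)>5:print(n,r["p"],r["centre"],g.mean(0).round(4),np.round(cv2.minAreaRect(g[:,:2].astype(np.float32)*1000),1) if 0 else cv2.minAreaRect(g[:,:2].astype(np.float32)*1000))
print(readout.get_obs()["position"])
E
```

```text
time_s: 10.52
position: [0.4118, -0.3514, 0.0971]
orientation: [0.003, 3.14, -0.002]
contact_force: [0.6, 0.4, 0.6]
grip_width: 0.418
grasp_force: 0.0
die 0.71 [293.4, 171.0] [ 0.3696 -0.3422  0.028 ] ((369.8521728515625, -342.3313903808594), (19.22686004638672, 19.02678871154785), 0.575742781162262)
buckle 0.87 [293.8, 341.9] [ 0.5466 -0.3389  0.0124] ((476.3092041015625, -350.6005554199219), (170.1979217529297, 35.39466094970703), 10.473776817321777)
[ 0.4118395  -0.35223758  0.09763245]
```

The die has been knocked to (0.370, -0.342), so I'm following it.

```bash
python3 -m creep '{"xyz": [[-2.2,0.5,-1],[-2,0.5,-1],[0,0,0],[0,0,0]], "twist": [0,0,0,0]}'
python3 - <<'E'
from h import *
c=cams.capture("wrist")
for n in ["die"]:
  for r in spotter.regions_of("wrist",n)[:2]:
    Q=cloud(c,r["pixels"]);g=Q[(Q[:,2]>.02)&(Q[:,2]<.04)]
    if len(g)>5:print(n,r["p"],r["centre"],g.mean(0).round(4),cv2.minAreaRect(g[:,:2].astype(np.float32)*1000))
print(readout.get_obs()["position"])
E
```

```text
time_s: 11.18
position: [0.3699, -0.3428, 0.0769]
orientation: [0.006, 3.139, -0.004]
contact_force: [-0.3, 0.0, -0.5]
grip_width: 0.426
grasp_force: 0.0
die 0.66 [283.0, 223.0] [ 0.3689 -0.3422  0.0276] ((369.6822814941406, -342.56121826171875), (19.332483291625977, 19.065658569335938), 0.03144323453307152)
[ 0.36992891 -0.34263374  0.07657203]
```

```bash
python3 -m creep '{"xyz": [[0,0,-3],[0,0,-1.8],[0,0,-0.5],[0,0,0],[0,0,0]], "twist": [0,0,0,0,0]}'; python3 -m creep '{"xyz": [[0,0,0],[0,0,0],[0,0,0],[0,0,0],[0,0,4],[0,0,6],[0,0,3]], "twist": [0,0,0,0,0,0,0]}' 0.5 25
```

```text
time_s: 11.9
position: [0.3693, -0.3423, 0.0234]
orientation: [0.005, 3.14, -0.002]
contact_force: [0.1, -0.6, 0.4]
grip_width: 0.425
grasp_force: 0.0
time_s: 12.78
position: [0.3693, -0.3425, 0.1553]
orientation: [0.005, 3.139, -0.005]
contact_force: [0.7, -1.0, -2.1]
grip_width: 0.206
grasp_force: 25.0
```

```bash
python3 -m creep '{"xyz": [[1,2,4],[2.3,4.7,2],[2.5,5,0],[2.5,5,0],[2.5,5,0],[2.4,4.7,0],[1.5,3,0],[0.8,1.1,0],[0,0,0],[0,0,0]], "twist": [0,0,0,0,0,0,0,0,0,0]}';python3 -m creep '{"xyz": [[0,0,0]], "twist": [0]}'
```

```text
time_s: 14.02
position: [0.5231, -0.0379, 0.2124]
orientation: [-0.007, -3.141, 0.001]
contact_force: [0.2, -0.4, -1.2]
grip_width: 0.203
grasp_force: 25.0
time_s: 14.15
position: [0.5232, -0.0378, 0.2127]
orientation: [-0.008, -3.141, 0.0]
contact_force: [-0.4, -0.4, -1.4]
grip_width: 0.203
grasp_force: 25.0
```

```bash
python3 -m creep '{"xyz": [[0,0,-5],[0,0,-5],[0,0,-2.3],[0,0,0],[0,0,0]], "twist": [0,0,0,0,0]}'; python3 -m creep '{"xyz": [[0,0,0],[0,0,0],[0,0,5],[0,0,6],[0.3,-5,0],[0.3,-6,0],[0.3,-6,0],[0.3,-6,0],[0.2,-5,0],[0,-2.2,-3]], "twist": [0,0,0,0,2,2,2,2,1.5,0]}' 4.5; python3 -m creep '{"xyz": [[0,0,-3],[0,0,0],[0,0,0]], "twist": [0,0,0]}' 6.3
python3 - <<'E'
from h import *
c=cams.capture("wrist")
for n in ["buckle"]:
  for r in spotter.regions_of("wrist",n)[:2]:
    Q=cloud(c,r["pixels"]);g=Q[(Q[:,2]>.005)&(Q[:,2]<.02)]
    if len(g)>5:print(n,r["p"],r["centre"],g.mean(0).round(4),cv2.minAreaRect(g[:,:2].astype(np.float32)*1000))
print(readout.get_obs()["position"],readout.get_obs()["orientation"])
E
```

```text
time_s: 14.78
position: [0.5246, -0.0373, 0.0908]
orientation: [0.006, 3.139, -0.001]
contact_force: [0.2, 0.4, -0.9]
grip_width: 0.207
grasp_force: 25.0
time_s: 16.02
position: [0.5393, -0.3432, 0.1722]
orientation: [-0.251, 3.126, -0.009]
contact_force: [0.0, 0.1, 0.2]
grip_width: 0.476
grasp_force: 0.0
time_s: 16.4
position: [0.5384, -0.3388, 0.1411]
orientation: [-0.256, 3.13, -0.002]
contact_force: [0.2, 0.7, -0.7]
grip_width: 0.669
grasp_force: 0.0
buckle 0.77 [281.8, 201.4] [ 0.5367 -0.3388  0.008 ] ((537.7144775390625, -338.9111328125), (46.4214973449707, 35.55303192138672), 10.113370895385742)
[ 0.53867843 -0.33887626  0.14166956] [-0.25584948  3.12863023 -0.00348413]
```

```bash
python3 -m creep '{"xyz": [[0,0,-5],[0,0,-4.5],[0,0,-2.5],[-0.1,0,-1.2],[0,0,0],[0,0,0]], "twist": [0,0,0,0,0,0]}'; python3 -m creep '{"xyz": [[0,0,0],[0,0,0],[0,0,0],[0,0,0],[0,0,0]], "twist": [0,0,0,0,0]}' 2 25
```

```text
time_s: 17.25
position: [0.5376, -0.3392, 0.0091]
orientation: [-0.255, 3.129, -0.003]
contact_force: [-0.2, -0.1, 0.2]
grip_width: 0.672
grasp_force: 0.0
time_s: 17.88
position: [0.537, -0.3388, 0.0083]
orientation: [-0.255, 3.13, -0.001]
contact_force: [0.1, 1.3, 5.5]
grip_width: 0.373
grasp_force: 25.5
```

```bash
python3 -m creep '{"xyz": [[0,0,5],[0,0,6],[-0.2,4,6],[-0.2,6,0],[-0.2,6,0],[-0.2,6,0],[-0.2,5,0],[-0.2,3.2,0],[0,0,0],[0,0,0]], "twist": [0,0,0,0,0,0,0,0,0,0]}'; python3 -m creep '{"xyz": [[0,0,-4],[0,0,-4],[0,0,0],[0,0,0]], "twist": [0,0,0,0]}'
```

```text
time_s: 19.12
position: [0.525, -0.0427, 0.1694]
orientation: [0.255, -3.131, 0.001]
contact_force: [0.6, 0.0, -1.0]
grip_width: 0.38
grasp_force: 25.0
time_s: 19.62
position: [0.526, -0.0431, 0.0906]
orientation: [-0.253, 3.13, -0.001]
contact_force: [-0.1, -0.4, -0.4]
grip_width: 0.377
grasp_force: 25.0
```

```bash
python3 -m creep '{"xyz": [[0,0.5,0],[0,0,0],[0,0,5],[0,0,6],[-1,1,6],[-1.5,1,6],[0,1,2],[0,0,0],[0,0,0]], "twist": [0,0,0,0,0,0,0,0,0]}' 5.2
python3 - <<'E'
from h import *
c=cams.capture("wrist");save(c,"w3.png",None,1.4)
P=cloud(c,c["depth"]>0)
for n in ["die","grommet","buckle"]:
  for r in spotter.regions_of("wrist",n)[:3]:
    Q=cloud(c,r["pixels"]);print(n,round(r["p"],2),r["centre"],np.median(Q,0).round(3))
b=P[np.hypot(P[:,0]-.5255,P[:,1]+.037)<.053];print("barrel zmax",np.percentile(b[:,2],[50,99,100]))
h=P[(np.hypot(P[:,0]-.63,P[:,1]-.23)<.13)&(P[:,2]>.036)&(P[:,2]<.048)];print(len(h),h.mean(0),cv2.minAreaRect(h[:,:2].astype(np.float32)*1000))
print(readout.get_obs()["position"],readout.get_obs()["joint_pos"])
E
```

```text
time_s: 20.75
position: [0.4994, -0.0071, 0.3385]
orientation: [0.255, -3.129, -0.0]
contact_force: [0.2, -0.0, -0.2]
grip_width: 0.553
grasp_force: 0.0
die 0.53 [256.1, 198.4] [ 0.524 -0.041  0.059]
grommet 0.62 [181.2, 64.4] [ 0.342 -0.208  0.01 ]
grommet 0.59 [269.9, 194.1] [ 0.517 -0.023  0.044]
buckle 0.87 [257.8, 198.8] [ 0.526 -0.042  0.081]
buckle 0.57 [270.5, 193.8] [ 0.518 -0.022  0.044]
barrel zmax [0.45180701 0.47004423 0.47074687]
103 [0.60873916 0.2238657  0.04113632] ((609.3593139648438, 224.42860412597656), (18.001617431640625, 15.382177352905273), 15.702881813049316)
[ 0.49953104 -0.00717688  0.33806763] [-1.53744663e-01  1.15374817e-01  1.41164208e+00  1.51850430e-05
  1.61743315e+00 -1.88671432e+00]
```

View pics/w3.png

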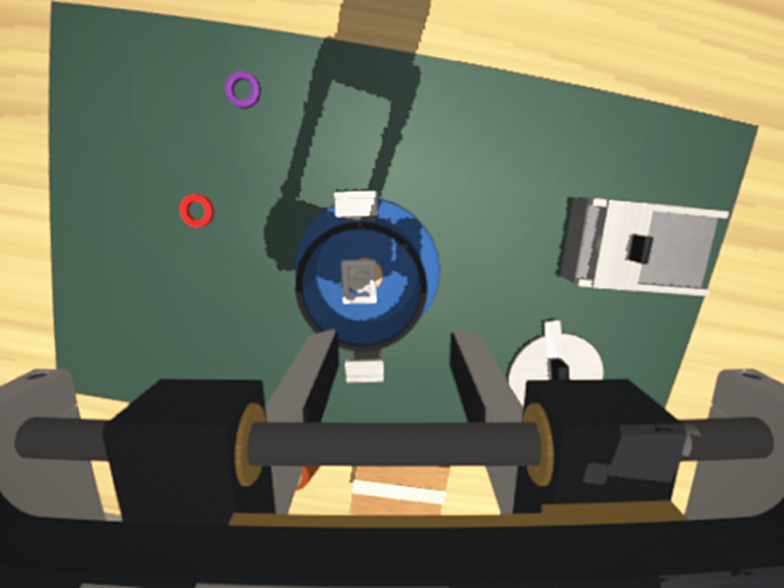

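Barrel at (365,285): the buckle, die and grommet are stacked in its middle. Both look-alike rings are still in place. Now the lid.

```bash
python3 -m creep '{"xyz": [[1.5,3,-1],[2,4,-2],[2,4,-2],[2,4,-2],[2,4,-2],[2,3.5,-2],[1.5,1.5,-2],[0,0,-1],[0,0,0],[0,0,0]], "twist": [1,1,1,1,1,1,1,1,1,0]}' 5
python3 - <<'E'
from h import *
c=cams.capture("wrist");save(c,"w4.png",None,1.2)
P=cloud(c,c["depth"]>0)
l=P[(np.hypot(P[:,0]-.63,P[:,1]-.23)<.14)]
h=l[(l[:,2]>.036)&(l[:,2]<.048)];print(len(h),h.mean(0),cv2.minAreaRect(h[:,:2].astype(np.float32)*1000))
d=l[(l[:,2]>.009)&(l[:,2]<.016)&(np.hypot(l[:,0]-.63,l[:,1]-.23)<.09)]
hull=cv2.convexHull(d[:,:2].astype(np.float32)*1000)
print(d.mean(0),cv2.minAreaRect(hull),cv2.minEnclosingCircle(hull))
print(readout.get_obs()["position"],readout.get_obs()["orientation"],readout.get_obs()["joint_pos"][5])
E
```

```text
time_s: 22.2
position: [0.6299, 0.2321, 0.2005]
orientation: [-0.498, 3.101, -0.0]
contact_force: [0.8, 0.5, -0.2]
grip_width: 0.532
grasp_force: 0.0
898 [0.60738189 0.23292198 0.04174815] ((577.758056640625, 237.1438751220703), (170.66676330566406, 47.48125076293945), 5.149988651275635)
[0.62830301 0.23275292 0.01213183] ((631.1141357421875, 233.6094970703125), (129.25582885742188, 127.37261962890625), 62.75703430175781) ((631.3276977539062, 233.770751953125), 82.01173400878906)
[0.63005589 0.23219847 0.2008769 ] [-4.97977668e-01  3.10009751e+00  1.36401868e-04] -1.639734974637069
```

View pics/w4.png

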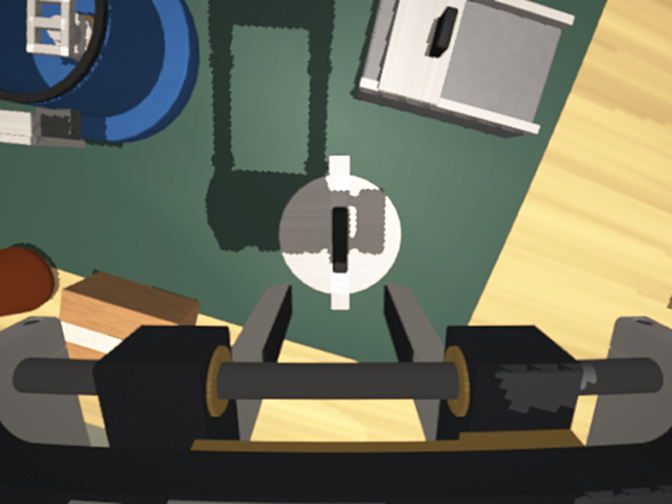

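The lid is at (340,232) with its ears vertical in the image, so the jaws line up across the handle. Descending to grip it.

```bash
python3 -m creep '{"xyz": [[0.03,0.1,-5],[0,0,-5],[0,0,-4],[0,0,-2.5],[0,0,-1.1],[0,0,0],[0,0,0]], "twist": [0.3,0,0,0,0,0,0]}' 4; python3 -m creep '{"xyz": [[0,0,0],[0,0,0],[0,0,0],[0,0,0],[0,0,0]], "twist": [0,0,0,0,0]}' 0.5 45
```

```text
time_s: 23.12
position: [0.6315, 0.2342, 0.0252]
orientation: [-0.507, 3.097, 0.001]
contact_force: [-0.3, 0.7, 1.1]
grip_width: 0.425
grasp_force: 0.0
time_s: 23.75
position: [0.6304, 0.2342, 0.024]
orientation: [-0.508, 3.1, 0.001]
contact_force: [-0.4, 0.3, 3.0]
grip_width: 0.169
grasp_force: 45.0
```

```bash
python3 -m creep '{"xyz": [[0,0,3],[0,0,6],[0,0,6],[-1.5,-4,1.5],[-1.5,-4,0],[-1.5,-4,0],[-1.5,-4,0],[-1.5,-4,0],[-1.5,-4,0],[-1.5,-3,0]], "twist": [0,-8,-9,-9,-9,-9,-9,-9,-9,-9]}'; python3 -m creep '{"xyz": [[0,0,0],[0,0,0],[0,0,0]], "twist": [-9,-8.5,0]}'; python3 - <<'E'
from h import *
c=cams.capture("scene")
c=cams.capture("wrist");save(c,"w5.png",None,1.2)
o=readout.get_obs();print(o["position"],o["orientation"],o["joint_pos"],o["contact_force"])
r=o["orientation"];print("yaw",2*np.degrees(np.arctan2(r[1],r[0]))-90)
E
```

```text
time_s: 25.0
position: [0.5239, -0.0375, 0.1875]
orientation: [-1.611, -2.695, 0.002]
contact_force: [-0.3, -0.1, -3.5]
grip_width: 0.167
grasp_force: 45.0
time_s: 25.38
position: [0.5245, -0.0361, 0.1877]
orientation: [-1.993, -2.426, 0.002]
contact_force: [0.1, 0.9, -2.7]
grip_width: 0.165
grasp_force: 45.0
[ 0.52481196 -0.0359155   0.18790911] [-1.99234838e+00 -2.42769925e+00  1.06110726e-03] [-2.00556362e-01  2.19334920e-01  1.64892464e+00 -1.24193728e-04
  1.27455348e+00 -3.96875929e-01] [ 0.26223719 -0.89603288 -2.60171704]
yaw -348.74963594870735
```

View pics/w5.png

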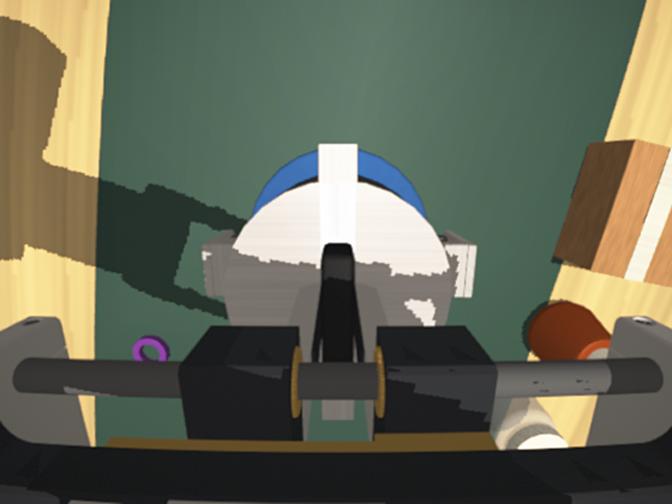

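The held lid is square to the tool with its ear at (338,165); both claws show at (220,270) and (462,270). I'll measure the lid's centre in hand.

```bash
python3 - <<'E'
from h import *
from scipy.optimize import least_squares
c=cams.capture("wrist");o=readout.get_obs();p=o["position"]
m=c["depth"]>0;P=cloud(c,m)
d=P[(np.hypot(P[:,0]-p[0],P[:,1]-p[1])<.09)&(P[:,2]>.165)&(P[:,2]<.187)]
pl=np.linalg.lstsq(np.c_[d[:,:2]-p[:2],np.ones(len(d))],d[:,2],rcond=None)[0];print("plane",pl,len(d))
a=np.radians(11.25);u=np.array([np.sin(a),-np.cos(a)]);w=np.array([np.cos(a),np.sin(a)])  # u: lid +x (-79deg), w across
q=np.c_[(d[:,:2]-p[:2])@u,(d[:,:2]-p[:2])@w]
r=np.hypot(*q.T);print("ranges",q.min(0),q.max(0))
for s in (1,-1):
  e=q[(s*q[:,0]>.068)];
  if len(e): print("ear",s,len(e),e.mean(0),e.min(0),e.max(0))
# disc edge: max |extent| in angular bins outside ears
ang=np.degrees(np.arctan2(q[:,1],q[:,0]));E=[]
for b in range(-180,180,5):
  if min(abs(b+2.5),180-abs(b+2.5))<22: continue
  k=(ang>=b)&(ang<b+5)
  if k.sum()>5:
    i=np.argmax(np.where(k,r,0))
    if r[i]>.055:E.append(q[i])
E=np.array(E);f=least_squares(lambda x:np.hypot(E[:,0]-x[0],E[:,1]-x[1])-.064,[0,0],loss="soft_l1",f_scale=.001)
print("centre in (lidx,across)",f.x,len(E),f.fun.std()," world",p[:2]+f.x[0]*u+f.x[1]*w,"tcp",p)
E
```

```text
plane [-0.00182756  0.00102124  0.17610411] 17246
ranges [-0.08003411 -0.06366136] [0.0833888  0.06359975]
ear 1 466 [0.0755392  0.00013393] [ 0.06801185 -0.00982176] [0.0833888  0.01037303]
ear -1 680 [-0.07414885  0.00028678] [-0.08003411 -0.00971134] [-0.06815193  0.01043668]
centre in (lidx,across) [ 2.18973278e-03 -5.43380945e-06] 36 0.00027494434618082956  world [ 0.52535236 -0.03803951] tcp [ 0.52493049 -0.03589079  0.18802026]
```

```bash
python3 -m creep '{"xyz": [[0,0.13,-2],[0,0,-1.5],[0,0,-1],[0,0,-0.5],[0,0,0],[0,0,0]], "twist": [0,0,0,0,0,0]}'; python3 -m creep '{"xyz": [[0,0,-0.4],[0,0,-0.4],[0,0,-0.2],[0,0,0],[0,0,0]], "twist": [0,0,0,0,0]}'
```

```text
time_s: 26.28
position: [0.5257, -0.0348, 0.139]
orientation: [1.995, 2.425, 0.001]
contact_force: [-1.1, -0.4, -2.8]
grip_width: 0.167
grasp_force: 45.0
time_s: 26.9
position: [0.5261, -0.0348, 0.1303]
orientation: [1.994, 2.424, 0.002]
contact_force: [-1.4, 1.3, 8.9]
grip_width: 0.167
grasp_force: 45.0
```

```bash
python3 -m creep '{"xyz": [[0,0,-0.25],[0,0,0],[0,0,0],[0,0,0]], "twist": [0,0,0,0]}'
```

```text
time_s: 27.4
position: [0.5261, -0.0349, 0.1282]
orientation: [1.994, 2.424, 0.002]
contact_force: [-2.1, 0.6, 11.3]
grip_width: 0.167
grasp_force: 45.0
```

```bash
python3 -m creep '{"xyz": [[0,0,0],[0,0,0],[0,0,0],[0,0,0],[0,0,0],[0,0,0],[0,0,0],[0,0,0]], "twist": [-4,-7,-7,-7,-7,-7,-6,0]}'
```

```text
time_s: 28.4
position: [0.5273, -0.0353, 0.1285]
orientation: [2.769, 1.476, 0.006]
contact_force: [-0.0, -0.9, 9.8]
grip_width: 0.165
grasp_force: 45.0
```

```bash
python3 -m creep '{"xyz": [[0,0,-0.1],[0,0,0],[0,0,0],[0,0,0],[0,0,0],[0,0,0],[0,0,0],[0,0,0]], "twist": [-5,-7,-7,-7,-7,-7,-5,0]}';python3 - <<'E'
from h import *
o=readout.get_obs();r=o["orientation"];print("yaw",2*np.degrees(np.arctan2(r[1],r[0]))-90,o["moment"],o["joint_pos"][5])
E
```

```text
time_s: 29.4
position: [0.5275, -0.0355, 0.128]
orientation: [3.124, 0.306, 0.009]
contact_force: [-0.7, -1.1, 11.9]
grip_width: 0.167
grasp_force: 45.1
yaw -78.81687740174361 [-0.04615118  0.5827038   0.40828082] 1.178083241756554
```

```bash
python3 -m creep '{"xyz": [[0,0,0.3],[0,0,0],[0,0,0]], "twist": [0,0,0]}';  python3 -m creep '{"xyz": [[0,0,0],[0,0,0],[0,0,3],[0,0,5],[0,0,6],[0,0,5],[-4,0,0],[-4,0,0],[0,0,0],[0,0,0]], "twist": [0,0,0,0,0,0,0,0,0,0]}' 4
python3 - <<'E'
from h import *
c=cams.capture("scene");save(c,"s6.png",(180,120,480,330),2.5)
for cam in ["wrist","scene"]:
  c=cams.capture(cam)
  P=cloud(c,c["depth"]>0);C=np.array([.5255,-.0367])
  l=P[np.hypot(P[:,0]-C[0],P[:,1]-C[1])<.1]
  h=l[(l[:,2]>.140)&(l[:,2]<.158)];h=h[np.hypot(*(h[:,:2]-C).T)<.05];print("handle",len(h),h.mean(0),h[:,2].max(),cv2.minAreaRect(h[:,:2].astype(np.float32)*1000))
  d=l[(l[:,2]>.114)&(l[:,2]<.1245)&(np.hypot(*(l[:,:2]-C).T)<.062)]
  print("disc",len(d),d.mean(0),np.linalg.lstsq(np.c_[d[:,:2]-C,np.ones(len(d))],d[:,2],rcond=None)[0])
print(readout.get_obs()["position"])
E
```

```text
time_s: 29.78
position: [0.5275, -0.0355, 0.1303]
orientation: [3.124, 0.306, 0.008]
contact_force: [0.5, -1.6, 7.9]
grip_width: 0.168
grasp_force: 45.1
time_s: 31.02
position: [0.4458, -0.0347, 0.318]
orientation: [3.127, 0.304, 0.002]
contact_force: [-0.3, -0.4, -0.2]
grip_width: 0.427
grasp_force: 0.0
handle 844 [ 0.52738721 -0.03691403  0.15092754] 0.15359213734142604 ((527.255859375, -37.112579345703125), (63.79106521606445, 15.879995346069336), 11.821295738220215)
disc 7402 [ 0.52697921 -0.03612118  0.12158097] [-0.00083707 -0.00078346  0.12158266]
handle 130 [ 0.53689561 -0.03390731  0.14782957] 0.15038413479206078 ((529.8662719726562, -34.68876647949219), (63.91731643676758, 14.975704193115234), 10.435152053833008)
disc 1111 [ 0.53155434 -0.03582687  0.11899598] [0.00291535 0.00084745 0.11897759]
[ 0.44615541 -0.03474208  0.31759611]
```

View pics/s6.png

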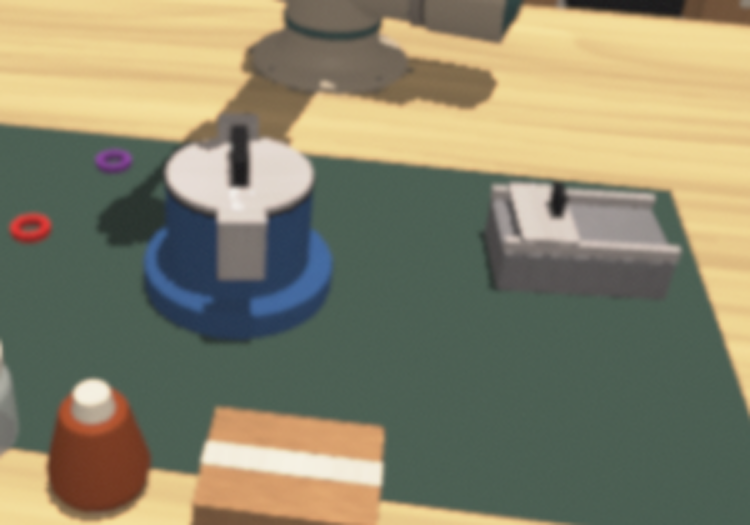

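The scene crop and depth agree that the lid is locked: disc top at 121.6 mm, so its underside is at 109.6 mm, ears 11–12° against claws 11°, level and centred within 2 mm. Now the station.

```bash
python3 -m creep '{"xyz": [[0,4,0],[0,6,-1],[0,6,-1],[0,6,-2],[0,4,-2],[0,2,-2],[0,0,0],[0,0,0]], "twist": [-1,-1,-1,-1,-1,0,0,0]}'
python3 - <<'E'
from h import *
c=cams.capture("wrist");save(c,"w7.png",None,1.2)
P=cloud(c,c["depth"]>0)
s=P[(np.abs(P[:,0]-.4395)<.1)&(np.abs(P[:,1]-.2805)<.13)]
for n,a,b in [("station",.035,.1),("plate",.0605,.066),("tab",.08,.0935),("rails",.0545,.0595)]:
  k=s[(s[:,2]>a)&(s[:,2]<b)];print(n,len(k),k.mean(0).round(4),np.percentile(k[:,2],97),cv2.minAreaRect(k[:,:2].astype(np.float32)*1000))
o=readout.get_obs();r=o["orientation"];print(o["position"],2*np.degrees(np.arctan2(r[1],r[0]))-90)
E
```

```text
time_s: 32.17
position: [0.4459, 0.2442, 0.2385]
orientation: [3.136, 0.167, 0.0]
contact_force: [0.3, 0.3, 0.9]
grip_width: 0.423
grasp_force: 0.0
station 10022 [0.4411 0.2808 0.0525] 0.06325839894376425 ((439.6468200683594, 281.2879333496094), (99.72506713867188, 161.3557891845703), 5.0366997718811035)
plate 2854 [0.4451 0.2413 0.0617] 0.06310238841445136 ((442.948974609375, 241.72210693359375), (97.72341918945312, 51.25063705444336), 5.107163906097412)
tab 231 [0.4426 0.2542 0.0872] 0.08883367176042475 ((442.2153015136719, 254.2181396484375), (29.285293579101562, 9.275007247924805), 5.410019874572754)
rails 1066 [0.4412 0.2989 0.0571] 0.05861620464868646 ((439.2672119140625, 281.4832458496094), (99.0030517578125, 160.90000915527344), 5.036698818206787)
[0.44607485 0.24399425 0.23892723] -83.93453208545931
```

View pics/w7.png

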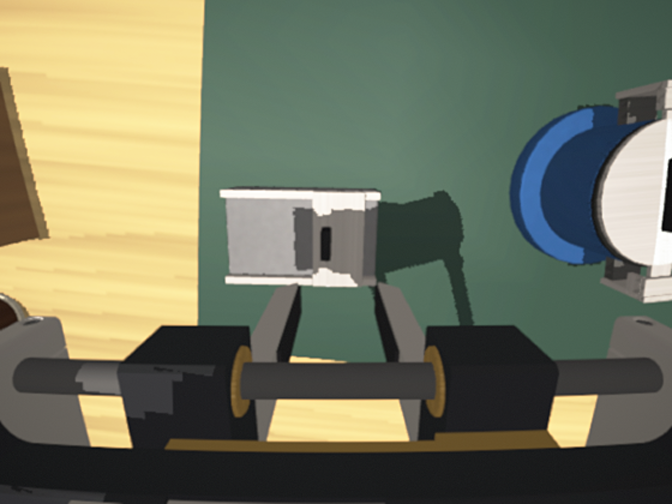

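The shutter is shut, with its tab at (326,243). I'll grip the tab and slide it 5.6 cm along station +y.

```bash
python3 -m creep '{"xyz": [[-0.38,1.02,-5],[0,0,-5],[0,0,-4],[0,0,-2.2],[0,0,0],[0,0,0]], "twist": [-1,0,0,0,0,0]}' 4;  python3 -m creep '{"xyz": [[0,0,0],[0,0,0],[0,0,0],[0,0,0]], "twist": [0,0,0,0]}' 0.3 20
```

```text
time_s: 32.98
position: [0.4429, 0.2547, 0.0777]
orientation: [-3.138, -0.138, -0.004]
contact_force: [0.5, 0.6, -0.2]
grip_width: 0.425
grasp_force: 0.0
time_s: 33.48
position: [0.4416, 0.255, 0.0766]
orientation: [-3.138, -0.14, -0.001]
contact_force: [-0.4, 0.7, 2.0]
grip_width: 0.105
grasp_force: 20.0
```

```bash
python3 -m creep '{"xyz": [[-0.1,1.1,0],[-0.1,1.5,0],[-0.1,1.5,0],[-0.1,1.1,0],[-0.1,0.35,0],[0,0,0],[0,0,0],[0,0,0]], "twist": [0,0,0,0,0,0,0,0]}'
```

```text
time_s: 34.48
position: [0.4367, 0.3103, 0.0766]
orientation: [3.136, 0.142, 0.001]
contact_force: [0.7, -4.6, 5.5]
grip_width: 0.106
grasp_force: 20.0
```

```bash
python3 -m creep '{"xyz": [[0,0,0],[0,0,0],[0,0,4],[0,0,4],[0.3,-3,2],[0.35,-3.9,0],[0,0,0],[0,0,0]], "twist": [0,0,0,0,0,0,0,0]}' 3.5
python3 -m creep '{"xyz": [[0,0,0],[0,0,0]], "twist": [0,0]}' 0
python3 - <<'E'
from h import *
for cam in ["wrist","scene"]:
  c=cams.capture(cam)
  for n in ["start_top"]:
   for r in spotter.regions_of(cam,n)[:2]:
    Q=cloud(c,r["pixels"]);print(n,r["p"],np.median(Q,0).round(4),Q.min(0).round(3),Q.max(0).round(3))
  s=cloud(c,c["depth"]>0);s=s[(np.hypot(s[:,0]-.4432,s[:,1]-.2415)<.03)]
  k=s[(s[:,2]>.050)&(s[:,2]<.06)]
  if len(k)>5: print(cam,len(k),k.mean(0),cv2.minEnclosingCircle(k[:,:2].astype(np.float32)*1000))
print(readout.get_obs()["position"])
E
```

```text
time_s: 35.48
position: [0.4428, 0.2421, 0.176]
orientation: [-3.138, -0.139, 0.001]
contact_force: [-0.7, 0.0, 0.1]
grip_width: 0.374
grasp_force: 0.0
time_s: 35.72
position: [0.4428, 0.2421, 0.1759]
orientation: [-3.138, -0.142, 0.001]
contact_force: [-0.1, 1.2, 0.2]
grip_width: 0.198
grasp_force: 0.0
start_top 0.6 [0.4436 0.2412 0.055 ] [0.425 0.226 0.046] [0.459 0.256 0.057]
start_top 0.21 [0.5214 0.0231 0.0447] [ 0.417 -0.113 -0.001] [0.62  0.052 0.118]
wrist 718 [0.44371227 0.24106    0.05491611] ((443.0133056640625, 240.91229248046875), 15.936667442321777)
start_top 0.52 [0.4498 0.2423 0.0522] [0.43  0.228 0.043] [0.46  0.258 0.055]
scene 79 [0.44609656 0.24306368 0.05257416] ((445.55841064453125, 243.204833984375), 15.953332901000977)
[0.44287633 0.2416442  0.17613358]
```

```bash
python3 -m creep '{"xyz": [[0,-0.05,-4],[0,0,-4],[0,0,-2.5],[0,0,0],[0,0,0]], "twist": [0,0,0,0,0]}' 0; python3 -m creep '{"xyz": [[0,0,-0.8],[0,0,-0.6],[0,0,-0.2],[0,0,0],[0,0,0],[0,0,0]], "twist": [0,0,0,0,0,0]}'
```

```text
time_s: 36.55
position: [0.4438, 0.2412, 0.0721]
orientation: [-3.138, -0.14, -0.002]
contact_force: [0.1, 0.3, -0.1]
grip_width: 0.002
grasp_force: 0.0
time_s: 37.3
position: [0.4443, 0.2413, 0.0571]
orientation: [-3.137, -0.14, -0.005]
contact_force: [-1.4, 0.1, 11.7]
grip_width: 0.008
grasp_force: 5.8
```

Button fully down (tip at 49 mm, 11.7 N). Next: back to the tab to shut the shutter.

```bash
python3 -m creep '{"xyz": [[0,0,2],[0,0,5],[-0.3,3.5,0],[-0.4,3.4,0],[0,0,0],[0,0,0]], "twist": [0,0,0,0,0,0]}'; python3 -m creep '{"xyz": [[0,0,0],[0,0,0],[0,0,0],[0,0,-3],[0,0,-2],[0,0,0],[0,0,0]], "twist": [0,0,0,0,0,0,0]}' 4
```

```text
time_s: 38.05
position: [0.4355, 0.3091, 0.1248]
orientation: [3.137, 0.141, -0.002]
contact_force: [0.6, -1.2, -0.3]
grip_width: 0.004
grasp_force: 0.0
time_s: 38.92
position: [0.4366, 0.31, 0.0759]
orientation: [-3.138, -0.14, -0.002]
contact_force: [0.3, -0.4, 0.1]
grip_width: 0.425
grasp_force: 0.0
```

```bash
python3 -m creep '{"xyz": [[0,0,0],[0,0,0],[0,0,0],[0.1,-1.1,0],[0.1,-1.5,0],[0.1,-1.5,0],[0.1,-1.1,0],[0.1,-0.45,0],[0,0,0],[0,0,0]], "twist": [0,0,0,0,0,0,0,0,0,0]}' 0.3 20; python3 -m creep '{"xyz": [[0,0,0],[0,0,0],[0,0,4],[0,0,5],[0,0,5],[0,0,5],[-4,-3,0],[-3,-3,0],[0,0,0],[0,0,0]], "twist": [0,0,0,0,0,0,0,0,0,0]}' 4
python3 - <<'E'
from h import *
c=cams.capture("wrist");save(c,"w8.png",None,1.2)
P=cloud(c,c["depth"]>0);s=P[(np.abs(P[:,0]-.4395)<.1)&(np.abs(P[:,1]-.2805)<.13)]
k=s[(s[:,2]>.08)&(s[:,2]<.0935)];print("tab",len(k),k.mean(0) if len(k) else 0)
c=cams.capture("scene")
P=cloud(c,c["depth"]>0);s=P[(np.abs(P[:,0]-.4395)<.1)&(np.abs(P[:,1]-.2805)<.13)];k=s[(s[:,2]>.08)&(s[:,2]<.0935)];print("tab sc",len(k),k.mean(0) if len(k) else 0)
l=P[np.hypot(P[:,0]-.527,P[:,1]+.037)<.055];d=l[(l[:,2]>.114)&(l[:,2]<.1245)];print("disc",d.mean(0))
print(readout.get_obs()["position"],readout.get_obs()["time_s"])
E
```

```text
time_s: 40.17
position: [0.4412, 0.2542, 0.0756]
orientation: [-3.136, -0.138, -0.001]
contact_force: [-0.9, 6.1, 2.3]
grip_width: 0.101
grasp_force: 20.0
time_s: 41.42
position: [0.3714, 0.1933, 0.2652]
orientation: [3.138, 0.139, 0.001]
contact_force: [0.8, -0.3, 0.0]
grip_width: 0.426
grasp_force: 0.0
tab 244 [0.44241527 0.25261839 0.08692109]
tab sc 37 [0.44635784 0.25528643 0.08414919]
disc [ 0.5319244  -0.0365605   0.11908653]
[0.37176195 0.19368978 0.26500577] 41.525
```

View pics/w8.png

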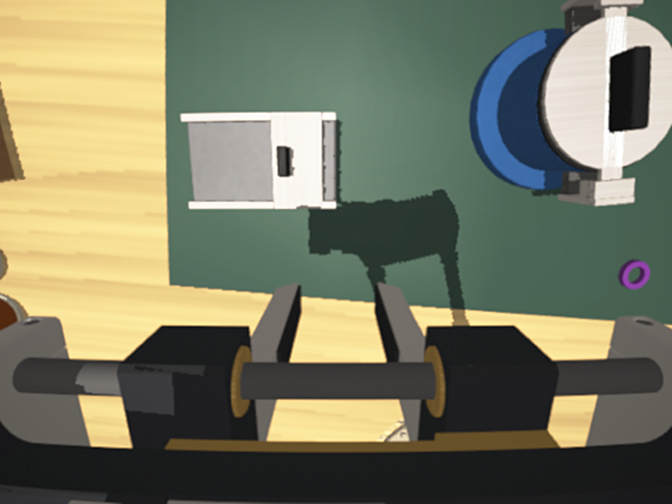

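The shutter is back at its starting place (tab at (284,160), y = 0.253 against 0.254 at the start). The lid at (605,92) sits locked under both claws, and the arm is clear. Handing in.

```bash
python3 -c "
from station import sign_off
print(sign_off())"
```

```text
the job is handed in; nothing more can be done
None
```

The job is handed in, verdict not shown: grommet, die and buckle are in the barrel, the lid is locked, start was pressed fully and the shutter is shut again.

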